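# Unlock the cartridge case and load it

### The job

Lift the key off its forked hook, push it fully down into the lock of the white case and turn it a quarter turn clockwise, then swing the latch aside and raise the lid until it stands upright. Stand every test cartridge on the bench upright in the case, flat on the floor of a bay of its own, then close the lid fully and swing the latch back over it. Leave the key in the lock, still turned, never lift the lid while the latch is over it, and do not disturb the bottle and the jar that stand near the cartridges.

Things in the scene. Friction and masses are not known exactly. Their poses are not given: they have to be found in the camera images.
- case: white case fixed to the bench. Frame: origin on the bench, x away from the robot at yaw 0, z up. Open-topped box x=-45 to 95 mm, y=-130 to 130, rim 90 high, walls 6. Low dividers (30 above the floor, 4 thick) along x at y=-62, 0, 62 make four bays. In front (x=-130 to -45) a solid grey ledge 40 high with the lock at (-90, 85) and the latch pivot at (-90, -85).
- bay0 (a point): centre of the floor of one bay of the case (58 wide along the case's y, 128 long along its x), 10 above the bench; axes as the case
- bay1 (a point): centre of the floor of one bay of the case (58 wide along the case's y, 128 long along its x), 10 above the bench; axes as the case
- bay2 (a point): centre of the floor of one bay of the case (58 wide along the case's y, 128 long along its x), 10 above the bench; axes as the case
- bay3 (a point): centre of the floor of one bay of the case (58 wide along the case's y, 128 long along its x), 10 above the bench; axes as the case
- lock_mouth (a point): centre of the slot's mouth in the top of the lock cylinder (76 above the bench; cylinder 68 across). The slot is 13 x 23 mm and 30 deep with a 3 mm lead-in, its long side along this point's y axis (along the case's x when the lock reads 0); the point turns with the cylinder.
- lock (a joint): angle of the lock cylinder: starts near 0 (locked), grows clockwise seen from above to its stop at 1.6 rad (open); light friction (0.06 N m), stays where left.
- key: key, brass blade and black grip, hanging upright on the hook, 60 g. Origin: tip of the blade, at the bottom; z up. Blade 10 (x) x 20 (y), 34 long (lowest 5 mm is 6 x 16), then a round shaft 14 across, then a flat grip 12 (x) x 60 (y) from 78 to 110 above the tip. A half turn about z makes no difference. Fully in, the tip is 30 below lock_mouth, with 1.5 mm play each way, 0.15 rad in turning.
- hook_seat (a point): midway between the two level prongs of the fixed forked hook, at the height of their tops (130), where the key's grip rests. Prongs run along the point's x, 30 between their inner faces (the blade passes between), with tips 10 high turned up 27 to the -x side; a post 145 high stands 58 to 72 to the +x side.
- latch (a joint): angle of the latch lever about its upright pivot: 0 = its arm points to the case's +x, over the lid's front edge (fastened); grows clockwise seen from above, towards the case's -y, to 1.7 rad. The arm is clear of the lid above 0.9. Light friction (0.06 N m), stays where left.
- latch_post (a point): the point to grip, 134 above the bench, on the black upright round post (14 across, free from 112 to 152 above the bench) on the latch arm, 45 mm from the pivot.
- latch_pivot (a point): on the latch's upright axis, at the height of latch_post.
- lid (a joint): lid angle: 0 = closed, grows as its front edge rises, upright at 1.57, stop at 1.75. Stiff hinge (0.4 N m): stays where it is left.
- lid_handle (a point): middle of the round steel handle bar (14 across, parallel to the hinge, 80 clear between its end posts), 45 mm above the lid's top face (145 above the bench when closed), 110 mm in front of the hinge, towards the case's -x. It can be pinched from above at every lid angle, and the bar turns in the grip.
- lid_hinge (a point): on the lid's hinge axis (along the case's y) at the box's far rim, 90 above the bench, at case x=+95. The lid is 145 long, 10 thick, underside at hinge height when closed; open upright its edge is 235 above the bench, so carry things in over the front or higher than that.
- cartridge0: test cartridge, loose on the bench: grey body 66 (x) x 36 (y) x 40 high, with an upright grip fin 40 (x) x 12 (y) x 32 high centred on its top (72 high in all) and a white disc on one end; about 90 g. Origin: centre of underside, z up. Take it by the fin, across y. None while absent or held; two or three of the four are there.
- cartridge1: test cartridge, loose on the bench: grey body 66 (x) x 36 (y) x 40 high, with an upright grip fin 40 (x) x 12 (y) x 32 high centred on its top (72 high in all) and a white disc on one end; about 90 g. Origin: centre of underside, z up. Take it by the fin, across y. None while absent or held; two or three of the four are there.
- cartridge2: test cartridge, loose on the bench: grey body 66 (x) x 36 (y) x 40 high, with an upright grip fin 40 (x) x 12 (y) x 32 high centred on its top (72 high in all) and a white disc on one end; about 90 g. Origin: centre of underside, z up. Take it by the fin, across y. None while absent or held; two or three of the four are there.
- cartridge3: test cartridge, loose on the bench: grey body 66 (x) x 36 (y) x 40 high, with an upright grip fin 40 (x) x 12 (y) x 32 high centred on its top (72 high in all) and a white disc on one end; about 90 g. Origin: centre of underside, z up. Take it by the fin, across y. None while absent or held; two or three of the four are there.
- reagent: round reagent bottle, 48 across, 85 high, not to be disturbed; origin: centre of underside
- jar: round jar, 56 across, 65 high, not to be disturbed; origin: centre of underside
Things that resemble listed ones, but are neither listed nor needed, are in the scene too. Of the things that look like the key, the larger one is meant. Leave any purple look-alike of the cartridge0 alone.

How it is judged:
On the way, in this order (a step that is already met when the one before it is completed fails the run):
1. the key is lifted off its hook (distance between key and hook_seat above 0.13 m), for 0.1 s.
2. the key stands fully in the lock (horizontal distance between key and lock_mouth below 0.005 m and z of key in the frame of lock_mouth below -0.022 m and angle between key's own z axis and vertical below 0.2 rad), for 0.2 s.
3. the lock is turned clockwise by a quarter turn (all of step 2 and value of joint lock above 1.3 rad), for 0.2 s.
4. the latch is swung clear of the lid (value of joint latch above 0.95 rad), for 0.2 s.
5. the lid stands open (value of joint lid above 1.3 rad), for 0.2 s.
6. every cartridge stands in a bay of the case (x of cartridge0 in the frame of case between -0.02 and 0.07 m and y of cartridge0 in the frame of case between -0.118 and 0.118 m and z of cartridge0 in the frame of case between 0 and 0.018 m and angle between each of cartridge0, cartridge1, cartridge2, cartridge3's own z axis and vertical below 0.2 rad and x of cartridge1 in the frame of case between -0.02 and 0.07 m and y of cartridge1 in the frame of case between -0.118 and 0.118 m and z of cartridge1 in the frame of case between 0 and 0.018 m and x of cartridge2 in the frame of case between -0.02 and 0.07 m and y of cartridge2 in the frame of case between -0.118 and 0.118 m and z of cartridge2 in the frame of case between 0 and 0.018 m and x of cartridge3 in the frame of case between -0.02 and 0.07 m and y of cartridge3 in the frame of case between -0.118 and 0.118 m and z of cartridge3 in the frame of case between 0 and 0.018 m), for 0.2 s.
7. the lid is closed (value of joint lid below 0.07 rad), for 0.2 s.
At the end, for the whole second after the job is handed in: Every cartridge present stands upright (within 0.2 rad) on the case floor; lid closed (below 0.07 rad), latch back over it (below 0.3 rad); key in the lock (22 mm deep or more, within 5 mm and 0.2 rad), lock still turned (over 1.3 rad) (all of step 3 and all of step 6 and value of joint lid below 0.07 rad and value of joint latch below 0.3 rad); the robot touches nothing.
It fails at once if the lid is lifted (over 0.12 rad) while the latch is over it (below 0.8 rad) (value of joint lid above 0.12 rad and value of joint latch below 0.8 rad).
It fails at once if the bottle or the jar is moved more than 50 mm or tipped over (distance of any of reagent, jar from where it was at the start of the episode above 0.05 m or angle between any of reagent, jar's own z axis and vertical above 0.5 rad).
Of cartridge0, cartridge1, cartridge2, cartridge3 only 2 to 3 are there at a start; the rules pass over those that are not, and their reading is None.
At some moment in a run one of cartridge0, cartridge1, cartridge2, cartridge3 may be knocked a few centimetres aside while the robot is not near it.
It also fails if it takes over 210 s, if anything falls off the work surface, if the arm or the gripper's body presses on something with over 40 N, if the wrist force passes 120 N, or if a joint passes its speed limit or range.

### The arm

A 7-joint arm with a two-finger parallel gripper is mounted at the origin on the work surface. World frame = base frame: x ahead of the robot, y to its left, z up, the work surface at z = 0. Lengths are in m, angles in rad, forces in N, time in s.
With the tool pointing down it reaches from about 0.35 to 0.9 m from the base axis. Payload 8.1 kg.
Tool frame: the origin (TCP) lies on the centre line of the jaws, within the pads' length; the fingertips stand 11 mm ahead of it and the grasp point (between the pads) lies 8 mm behind it (arm.nose_length is the distance from the TCP to the fingertips, in m); z points along the fingers, y is the line along which they close (so a half turn about z gives the same grasp; the last joint's range is limited). The gripper opens to 92 mm and grips with 3 to 60 N. Pads are 19 mm wide; open, the fingers measure 130 mm over their backs; the gripper's body (75 mm by 190 mm) begins 47 mm behind the grasp point.
Start: joints at [-1.367, 0.434, 0.025, 1.573, -0.012, 1.134, -0.075], TCP at [0.189, 0.596, 0.238] pointing down, gripper open.
Joint ranges: [-2.62, 2.62], [-0.44, 2.09], [-1.27, 1.32], [0.08, 2.57], [-1.32, 4.46], [0.12, 2], [-2.74, 2.74]. Speed limits (rad/s): [2.22, 2.22, 3.01, 3.01, 3.14, 3.14, 3.14].

### API

Orientations are given as a rotation vector (axis times angle).
In Python, from cell import arm gives the robot as it stands.
- The arm moves only by the tool jog_arm, never from a script. Its argument "moves" is a list of rows, each a list of 4 numbers: the shift along the tool's x, y, z in m, then the turn about the tool's z in rad. In form: [[tx, ty, tz, spin], ...]. A call has 1 to 20 rows; each row is the pose to reach, as a shift and turn from the pose commanded when the call began, along the tool's axes at that moment; what a row does not reach only later rows make up. A row lasts 1/8 s, in which the tool goes at most 62.5 mm and 10.7 degrees, less where a joint would pass 70% of its speed; a pose out of reach is approached as far as the arm can. A call with a gripper value outside its range is refused whole. "hand" is the finger opening in m, from 0 to 0.0918, set as the call begins (left out, the last holds). The fingers move at their own pace and stop on an object; "newtons" is the grip in N (left out, the last holds). Time passes only in rows, so rows that repeat a pose let the fingers close. It gives the time, the measured TCP pose, the force, the opening and the grip force at its end, in the units of the state.
- arm.observe(): the state, without advancing time (a new reading comes with each control period).
- arm.get_image(name): name is "side" or "top" or "wrist"; returns a dict with "color" (480x640x3 uint8, red, green, blue), "z_map" (480x640 float32, m along the optical axis (not along the pixel's ray), 0 where there is no reading), "fx", "fy", "cx", "cy" (pixels), "rvec" (rotation vector, rad) and "tvec" (3), from world to camera coordinates, as OpenCV has them. Camera axes: x right, y down, z forward; pixel columns grow to the right and rows downward; lengths in m; the calibration is good to about 2 mm. A picture is of the moment at which its call begins.
- arm.sign_off(): hands the job in; it is judged then, once.
The state is a dict: "clock": time; "joints": joint angles; "dq": joint speeds; "joint_efforts": joint torques, N m; "position": TCP position; "ee_rot": TCP orientation; "force": force on the tool from outside, world axes, zero at the start; "ft_torque": the same for the moment, N m; "width": opening from 0.0 (shut) to 1.0 (fully open); "gripper_force": force on a finger pad.
Only numpy, scipy, OpenCV 4.12 (cv2) and the standard library are available. Lean on these libraries where they do the work, as an engineer would, in place of code of your own. Each camera call takes 0.05 s, during which the arm holds its last target. There are 200 camera calls.

## Working session

There is one attempt and no reset: what is moved stays moved. The work goes in short steps, Python scripts to look and compute and a tool call to move; the robot and the scene stay as the last step left them, time stands still between calls to the robot, and variables do not carry over. Pictures are saved under pics/ and viewed, at most 14 in all, crops included, and the job is handed in when it is done.

Besides the shell and the picture viewer there is one more tool, called after "Request:" as name(argument=value, ...) on one line, values as JSON. jog_arm: Moves the arm, as the interface text tells. Its arguments: {"type":"object","properties":{"moves":{"type":"array"},"hand":{"type":"number"},"newtons":{"type":"number"}},"required":["moves"]}

```bash
ls; mkdir -p pics; cat > h.py <<'E'
import numpy as np, cv2
from cell import arm
def grab(n, save=None):
    im=arm.get_image(n); 
    if save: cv2.imwrite('pics/'+save+'.png', im['color'][:,:,::-1])
    np.savez('last_%s.npz'%n, **im)
    return im
def load(n): return dict(np.load('last_%s.npz'%n))
def cam(im):
    R=cv2.Rodrigues(np.array(im['rvec'],float))[0]; t=np.array(im['tvec'],float).ravel()
    return R,t
def ray(im,u,v):
    R,t=cam(im); d=R.T@np.array([(u-im['cx'])/im['fx'],(v-im['cy'])/im['fy'],1]); return -R.T@t,d
def onplane(im,u,v,z):
    o,d=ray(im,u,v); return o+d*(z-o[2])/d[2]
def cloud(im):
    R,t=cam(im); v,u=np.mgrid[0:480,0:640]; z=im['z_map']
    P=np.stack([(u-im['cx'])/im['fx']*z,(v-im['cy'])/im['fy']*z,z],-1)
    W=(P-t)@R; W[z<=0]=np.nan
    return W
def proj(im,p):
    R,t=cam(im); c=R@np.array(p,float)+t; return im['fx']*c[0]/c[2]+im['cx'],im['fy']*c[1]/c[2]+im['cy']
def st():
    s=arm.observe(); R=cv2.Rodrigues(np.array(s['ee_rot'],float))[0]
    return s,np.array(s['position']),R
def go(target,yaw=None):
    """shift in tool axes to reach target; yaw = world heading of tool y axis"""
    s,p,R=st(); d=R.T@(np.array(target)-p)
    out=[*np.round(d,4)]
    if yaw is not None:
        cur=np.arctan2(R[1,1],R[0,1]); a=-(yaw-cur)  # tool z down
        a=(a+np.pi/2)%np.pi-np.pi/2; out.append(round(a,3))
    print('move',out,'j7',round(s['joints'][6],2),'t',s['clock'])
E
python3 - <<'E'
from h import *
s,p,R=st(); print(s['clock'],p,R.round(3))
for n in('top','side','wrist'):
    im=grab(n,n+'0'); R,t=cam(im); print(n,(-R.T@t).round(3),R[2].round(2),im['fx'])
E
```

```text
pics
0.0 [0.18869943 0.59532022 0.23695163] [[-0.953  0.302 -0.   ]
 [ 0.302  0.953 -0.002]
 [-0.    -0.002 -1.   ]]
top [ 0.306 -0.035  1.105] [ 0.22  0.01 -0.98] 562.553371184679
side [0.073 0.531 0.553] [ 0.54 -0.64 -0.55] 451.404789593385
wrist [0.121 0.618 0.383] [ 0.25 -0.08 -0.96] 333.9306520598058
```

View pics/top0.png

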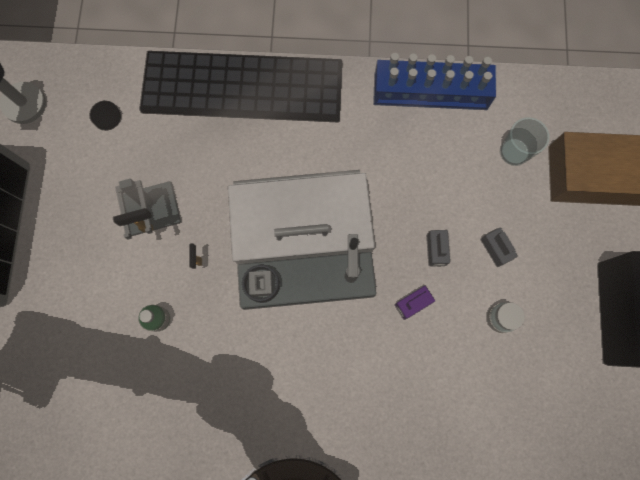

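View pics/side0.png

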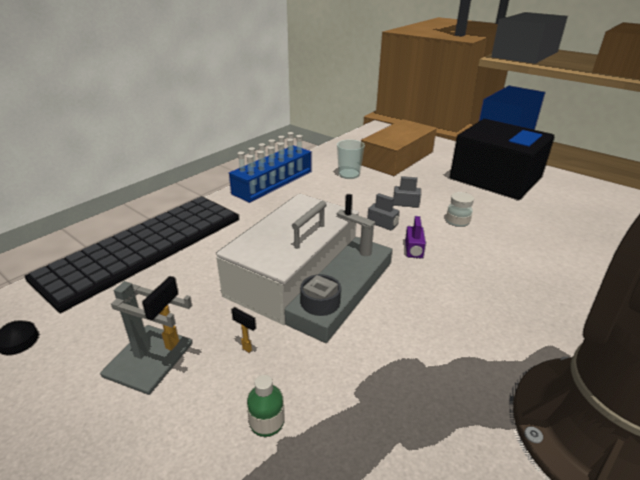

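The top view shows:
- **Key candidates:** a large one on the forked hook at (130,217) and a small one on the bench at (196,256). I choose the large one.
- **Cartridges:** grey at (438,248) and (499,246). The purple look-alike at (415,302) is to be left alone.
- **Obstacles:** the green bottle at (152,317) and the jar at (505,317).
- **Case:** the lock is at (261,283) and the latch at (352,257).

```bash
cat > m.py <<'E'
from h import *
im=load('top'); W=cloud(im); C=im['color'].astype(int); hsv=cv2.cvtColor(im['color'],cv2.COLOR_RGB2HSV)
def rect(mask,name,box=None):
    m=mask.copy()
    if box: b=np.zeros_like(m); b[box[1]:box[3],box[0]:box[2]]=1; m&=b
    P=W[m]; 
    r=cv2.minAreaRect(P[:,:2].astype(np.float32)); bx=cv2.boxPoints(r)
    print(name,m.sum(),'c',np.round(r[0],4),'size',np.round(r[1],4),'ang',round(r[2],2),'z',np.nanmedian(P[:,2]).round(4),np.nanmin(P[:,2]).round(3),np.nanmax(P[:,2]).round(3)); return r
z=W[...,2]
rect((z>.092)&(z<.108),'lid',(225,165,380,265))
rect((z>.033)&(z<.047),'ledge',(230,240,380,312))
rect((z>.070)&(z<.082),'lock',(240,260,285,305))
rect((z>.13)&(z<.152),'handle',(270,220,335,242))
rect((z>.135)&(z<.158),'latchpost',(340,230,365,285))
rect((z>.1),'latchall',(340,230,365,285))
rect((z>.152)&(z<.172),'keygrip',(105,200,165,235))
rect((z>.112)&(z<.142),'prongs',(105,170,190,245))
rect((z>.142)&(z<.15),'postH',(105,170,190,205))
for n,b in(('cA',(422,222,456,272)),('cB',(476,222,522,272))):
    rect((z>.034)&(z<.045),n+'body',b); rect((z>.062)&(z<.078),n+'fin',b)
rect((z>.05),'jar',(480,290,530,340)); rect((z>.02),'bottle',(130,295,175,335));rect((z>.02),'purple',(390,280,440,325))
t=im['color']
a=cv2.resize(t[165:265,90:190],(400,400),interpolation=cv2.INTER_CUBIC); b=cv2.resize(t[225:325,225:325],(400,400),interpolation=cv2.INTER_CUBIC)
cv2.imwrite('pics/crop1.png',np.hstack([a,b])[:,:,::-1])
E
python3 m.py
```

```text
lid 10415 c [0.5535 0.0143] size [0.1707 0.2605] ang 8.25 z 0.0992 0.092 0.108
ledge 4920 c [ 0.4489 -0.001 ] size [0.0861 0.2598] ang 8.43 z 0.0394 0.033 0.047
lock 665 c [0.4338 0.082 ] size [0.0653 0.0665] ang 3.79 z 0.0745 0.07 0.08
handle 356 c [0.5204 0.0094] size [0.0144 0.0933] ang 7.92 z 0.1492 0.131 0.152
latchpost 63 c [ 0.5032 -0.0833] size [0.0137 0.0122] ang 1.19 z 0.1512 0.137 0.156
latchall 591 c [ 0.4909 -0.0842] size [0.0885 0.0438] ang 2.41 z 0.1106 0.1 0.156
keygrip 267 c [0.5289 0.3067] size [0.0135 0.0597] ang 19.44 z 0.16 0.152 0.165
prongs 703 c [0.5489 0.3133] size [0.1038 0.0595] ang 17.91 z 0.1295 0.112 0.142
postH 89 c [0.5903 0.3282] size [0.0149 0.0225] ang 20.64 z 0.1442 0.142 0.147
cAbody 426 c [ 0.525  -0.2551] size [0.0668 0.0371] ang 3.17 z 0.0394 0.034 0.045
cAfin 160 c [ 0.5254 -0.2553] size [0.0407 0.0131] ang 4.98 z 0.0712 0.062 0.076
cBbody 411 c [ 0.5327 -0.3728] size [0.0656 0.0369] ang 30.94 z 0.0396 0.034 0.045
cBfin 170 c [ 0.5332 -0.3731] size [0.0397 0.0141] ang 31.76 z 0.071 0.062 0.076
jar 626 c [ 0.3967 -0.3796] size [0.0475 0.0492] ang 3.11 z 0.0648 0.05 0.07
bottle 622 c [0.3621 0.2814] size [0.0474 0.046 ] ang 38.48 z 0.0575 0.02 0.09
purple 693 c [ 0.4167 -0.2101] size [0.0358 0.0686] ang 34.02 z 0.0402 0.02 0.077
```

View pics/crop1.png

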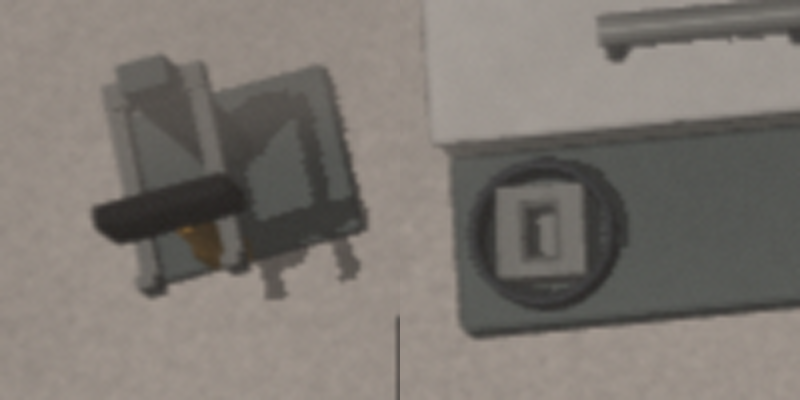

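The crop's left half shows the large key on the hook, its grip across the prongs. The right half shows the lock slot at about (260,283) in the full image. The measured sizes and heights agree with the descriptions.

```bash
python3 - <<'E'
from h import *
go([0.529,0.307,0.24],0.339)
im=load('top'); print(onplane(im,259.8,282.8,.076))
E
```

```text
move [np.float64(-0.4116), np.float64(-0.1722), np.float64(-0.0026), np.float64(0.925)] j7 -0.08 t 0.15
[0.4327191 0.0817895 0.076    ]
```

Request:
jog_arm(moves=[[-0.06, -0.025, -0.01, 0.15], [-0.12, -0.05, -0.01, 0.3], [-0.17, -0.07, -0.01, 0.45], [-0.22, -0.092, -0.01, 0.6], [-0.27, -0.113, -0.01, 0.75], [-0.32, -0.134, -0.005, 0.9], [-0.37, -0.155, -0.003, 0.925], [-0.4116, -0.1722, -0.0026, 0.925], [-0.4116, -0.1722, -0.0026, 0.925], [-0.4116, -0.1722, -0.0026, 0.925], [-0.4116, -0.1722, -0.0026, 0.925]], hand=0.05)

```text
clock: 1.52
position: [0.528, 0.3088, 0.2402]
ee_rot: [-1.811, -2.566, 0.0]
force: [0.6, -0.4, 0.3]
width: 0.547
gripper_force: 0.0
```

```bash
python3 - <<'E'
from h import *
go([0.529,0.307,0.143],0.339)
s,p,R=st(); print(p,R.round(3))
im=grab('wrist','wrist1')
W=cloud(im); z=W[...,2]; m=(z>.155)&(z<.170)&(abs(W[...,0]-.529)<.06)&(abs(W[...,1]-.307)<.06)
print(m.sum(),cv2.minAreaRect(W[m][:,:2].astype(np.float32)),np.median(W[m],0))
E
```

```text
move [np.float64(-0.0021), np.float64(0.0005), np.float64(0.0972), np.float64(0.002)] j7 -0.13 t 1.525
[0.52795267 0.30876487 0.24017407] [[-0.335  0.942 -0.001]
 [ 0.942  0.335  0.   ]
 [ 0.001 -0.001 -1.   ]]
1326 ((0.5307393074035645, 0.30978673696517944), (0.012008101679384708, 0.059439439326524734), 18.63850212097168) [0.53016087 0.31124192 0.16067859]
```

View pics/wrist1.png

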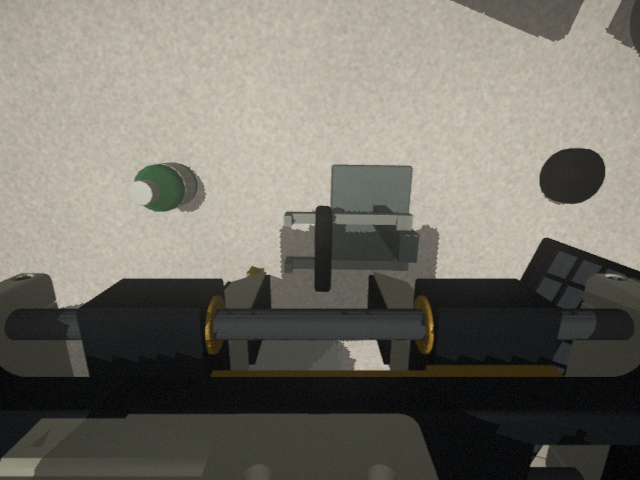

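The wrist view shows the key grip at (323,248), centred between the fingers. I'm descending.

Request:
jog_arm(moves=[[-0.001, 0.0015, 0.04, 0], [-0.001, 0.0015, 0.07, 0], [-0.001, 0.0015, 0.09, 0], [-0.001, 0.0015, 0.097, 0], [-0.001, 0.0015, 0.097, 0], [-0.001, 0.0015, 0.097, 0]])

```text
clock: 2.33
position: [0.5313, 0.3074, 0.1444]
ee_rot: [1.814, 2.564, 0.002]
force: [-0.8, 0.6, 1.3]
width: 0.545
gripper_force: 0.0
```

Request:
jog_arm(moves=[[0, 0, 0, 0], [0, 0, 0, 0], [0, 0, 0, 0], [0, 0, 0, 0], [0, 0, 0, 0], [0, 0, 0, 0]], hand=0, newtons=35)

```text
clock: 3.08
position: [0.5309, 0.3069, 0.1434]
ee_rot: [1.815, 2.564, 0.0]
force: [0.3, -0.1, -0.3]
width: 0.128
gripper_force: 35.0
```

Request:
jog_arm(moves=[[0, 0, -0.02, 0], [0, 0, -0.05, 0], [0, 0, -0.09, 0], [0, 0, -0.13, 0], [0, 0, -0.15, 0], [0, 0, -0.15, 0], [0, 0, -0.15, 0]])

```text
clock: 3.95
position: [0.5303, 0.3067, 0.292]
ee_rot: [-1.814, -2.564, 0.003]
force: [0.7, 0.1, -0.6]
width: 0.13
gripper_force: 35.0
```

```bash
python3 - <<'E'
from h import *
s,p,R=st(); print(p,R.round(3),s['width']*.0918,s['gripper_force'],s['joints'])
im=grab('side'); grab('top')
cv2.imwrite('pics/s2.png',im['color'][:,:,::-1][100:400,50:450])
# lock details fit: bright slot plate in top image
go([0.4335,0.082,0.29],1.716)
E
```

```text
[0.53030572 0.3066551  0.29202975] [[-0.333  0.943 -0.001]
 [ 0.943  0.333 -0.001]
 [-0.    -0.002 -1.   ]] 0.011931881443213634 34.99440908432007 [-0.85968514  0.3843269   0.35733193  1.54453456 -0.13905722  1.23965368
 -0.14176992]
move [np.float64(-0.1796), np.float64(-0.1659), np.float64(0.0023), np.float64(-1.377)] j7 -0.14 t 4.05
```

View pics/s2.png

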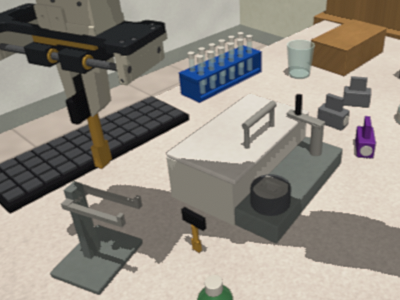

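The side crop shows the key held upright in the gripper, its tip at about (103,165), clear of the hook. I'm moving it over the lock.

Request:
jog_arm(moves=[[-0.02, -0.02, 0.0023, -0.15], [-0.05, -0.05, 0.0023, -0.3], [-0.08, -0.08, 0.0023, -0.45], [-0.11, -0.11, 0.0023, -0.6], [-0.14, -0.13, 0.0023, -0.75], [-0.165, -0.15, 0.0023, -0.9], [-0.175, -0.16, 0.0023, -1.05], [-0.1796, -0.1659, 0.0023, -1.2], [-0.1796, -0.1659, 0.0023, -1.377], [-0.1796, -0.1659, 0.0023, -1.377], [-0.1796, -0.1659, 0.0023, -1.377], [-0.1796, -0.1659, 0.0023, -1.377]])

```text
clock: 5.55
position: [0.4341, 0.0824, 0.2908]
ee_rot: [0.224, -3.133, 0.0]
force: [-0.4, 0.3, -0.4]
width: 0.128
gripper_force: 35.0
```

```bash
cat > k.py <<'E'
from h import *
s,p,R=st(); print(p,R.round(3),s['joints'])
for n in('side','wrist'):
    im=grab(n); hsv=cv2.cvtColor(im['color'],cv2.COLOR_RGB2HSV); W=cloud(im)
    m=(hsv[...,0]>8)&(hsv[...,0]<32)&(hsv[...,1]>110)&(np.hypot(W[...,0]-p[0],W[...,1]-p[1])<.05)&(W[...,2]<p[2]-.03)
    print(n,m.sum()); P=W[m]
    if m.sum()>20:
        print('z',P[:,2].min(),P[:,2].max())
        for lo in np.arange(P[:,2].min(),P[:,2].max(),.01):
            q=P[(P[:,2]>=lo)&(P[:,2]<lo+.01)]
            if len(q)>3: print(round(lo,3),len(q),q.mean(0).round(4),q.min(0).round(4),q.max(0).round(4))
    c=im['color']; cv2.imwrite('pics/k_%s.png'%n,c[:,:,::-1])
E
python3 k.py
```

```text
[0.43406463 0.08240036 0.29082742] [[-0.99  -0.143 -0.   ]
 [-0.143  0.99  -0.   ]
 [ 0.    -0.    -1.   ]] [-0.54991847  0.07710178  0.2619536   1.92600923 -0.02188043  1.14155377
  1.43421629]
side 387
z 0.19931761510191637 0.2607594135800617
0.199 45 [0.4311 0.0862 0.2056] [0.422  0.08   0.1993] [0.4414 0.0891 0.2086]
0.209 82 [0.4304 0.0863 0.2141] [0.4219 0.0787 0.2094] [0.4428 0.0898 0.2191]
0.219 85 [0.4304 0.0863 0.2242] [0.4217 0.0795 0.2193] [0.4423 0.0898 0.2292]
0.229 67 [0.4296 0.0865 0.2337] [0.4217 0.0802 0.2295] [0.4403 0.0908 0.2393]
0.239 52 [0.4299 0.0875 0.2442] [0.4255 0.0836 0.2393] [0.4359 0.0902 0.2489]
0.249 48 [0.4291 0.0871 0.2543] [0.4256 0.0821 0.2493] [0.436  0.0901 0.259 ]
0.259 8 [0.4292 0.088  0.2602] [0.4259 0.0851 0.2596] [0.432  0.091  0.2608]
wrist 0
```

View pics/k_wrist.png

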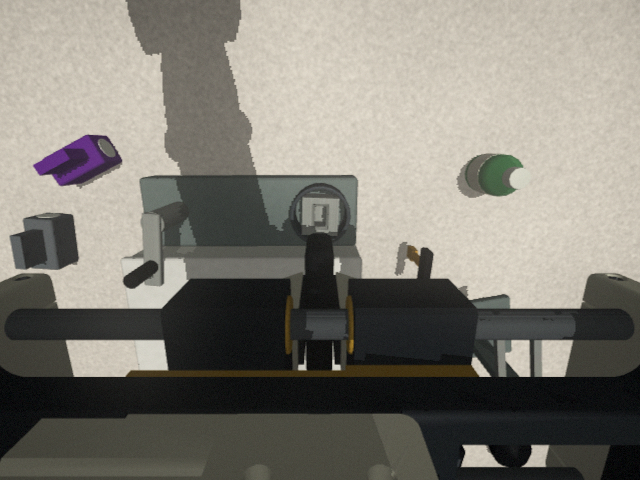

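The wrist view shows the lock's slot at (321,214) and the key grip at (319,250), almost aligned laterally. Next I'm measuring the lock in the side and wrist views.

```bash
python3 - <<'E'
from h import *
for n in('side','wrist','top'):
    im=load(n); W=cloud(im); z=W[...,2]
    m=(z>.069)&(z<.082)&(np.hypot(W[...,0]-.4335,W[...,1]-.082)<.045)
    P=W[m]; print(n,m.sum(),cv2.minEnclosingCircle(P[:,:2].astype(np.float32)),np.median(P,0).round(4))
    # bright plate
    g=im['color'].astype(int).sum(2)/3
    pl=m&(g>100); 
    if pl.sum()>20: r=cv2.minAreaRect(W[pl][:,:2].astype(np.float32)); print(' plate',pl.sum(),r)
    # slot: points inside, below mouth
    s=(z<.066)&(z>.03)&(np.hypot(W[...,0]-.4335,W[...,1]-.082)<.018)
    print(' slot',s.sum(), W[s].mean(0) if s.any() else '')
im=load('wrist');c=im['color'][185:245,290:350]; cv2.imwrite('pics/slot.png',cv2.resize(c,(600,600),interpolation=cv2.INTER_CUBIC)[:,:,::-1])
E
```

```text
side 838 ((0.436827152967453, 0.08457732945680618), 0.035356130450963974) [0.4344 0.0869 0.0749]
 plate 299 ((0.4345974922180176, 0.08392056822776794), (0.03934198617935181, 0.04190123453736305), 4.2069926261901855)
 slot 27 [0.43808934 0.07799213 0.06374463]
wrist 1744 ((0.43618735671043396, 0.08467051386833191), 0.033943433314561844) [0.4333 0.0837 0.0742]
 plate 890 ((0.4345642328262329, 0.08441954851150513), (0.03851929306983948, 0.03958534449338913), 6.1756134033203125)
 slot 240 [0.43859775 0.08470021 0.04810849]
top 692 ((0.43393921852111816, 0.08276291191577911), 0.034087225794792175) [0.4336 0.083  0.0743]
 slot 80 [0.43633162 0.08483625 0.04828549]
```

View pics/slot.png

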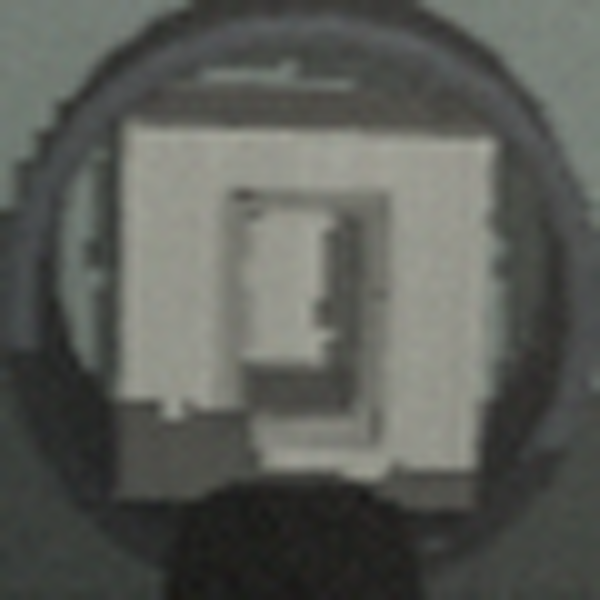

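The crop shows the slot mouth centred at about (308,319) of the crop, which is (321,217) in the wrist image. The views agree on the lock to about 2 mm, so I'll shift slightly and insert slowly.

Request:
jog_arm(moves=[[-0.0025, 0.001, 0.05, 0], [-0.0025, 0.001, 0.09, 0], [-0.0025, 0.001, 0.108, 0], [-0.0025, 0.001, 0.112, 0], [-0.0025, 0.001, 0.116, 0], [-0.0025, 0.001, 0.12, 0], [-0.0025, 0.001, 0.123, 0], [-0.0025, 0.001, 0.126, 0]])

```text
clock: 6.65
position: [0.4366, 0.0838, 0.1651]
ee_rot: [-0.228, 3.133, 0.0]
force: [1.0, -1.1, -1.4]
width: 0.129
gripper_force: 35.0
```

```bash
python3 - <<'E'
from h import *
im=grab('side','s3')
cv2.imwrite('pics/s3c.png',cv2.resize(im['color'][230:350,250:410],(640,480),interpolation=cv2.INTER_CUBIC)[:,:,::-1])
s,p,R=st();print(p,s['force'],s['ft_torque'])
E
```

```text
[0.43637171 0.08367183 0.16474457] [ 0.44302292 -1.15986508 -0.88522497] [0.05065852 0.0460992  0.01190349]
```

View pics/s3c.png

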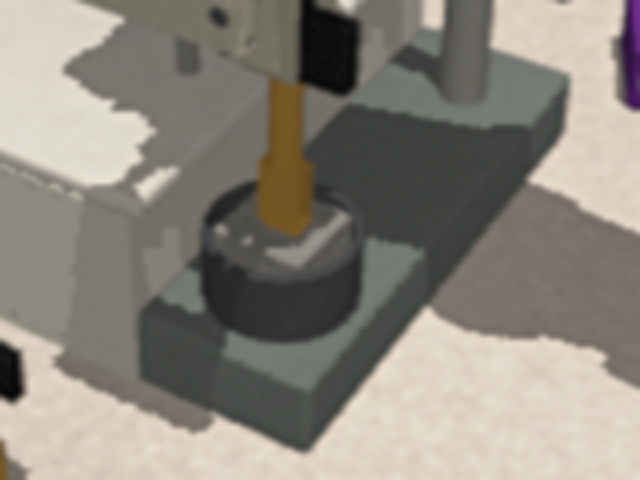

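The side crop shows the blade entering the slot at (285,230). I'm continuing down slowly.

Request:
jog_arm(moves=[[0, 0, 0.003, 0], [0, 0, 0.006, 0], [0, 0, 0.009, 0], [0, 0, 0.012, 0], [0, 0, 0.015, 0]])

```text
clock: 7.32
position: [0.4365, 0.0837, 0.1498]
ee_rot: [-0.228, 3.133, 0.0]
force: [0.1, 0.2, -1.2]
width: 0.13
gripper_force: 35.0
```

Request:
jog_arm(moves=[[0, 0, 0.003, 0], [0, 0, 0.006, 0], [0, 0, 0.009, 0], [0, 0, 0.011, 0], [0, 0, 0.013, 0], [0, 0, 0.013, 0]])

```text
clock: 8.07
position: [0.4366, 0.0837, 0.1372]
ee_rot: [-0.228, 3.133, 0.0]
force: [-1.1, -0.3, 3.2]
width: 0.129
gripper_force: 35.0
```

The key is at the bottom (tip about 30 mm deep). I'm turning it clockwise, keeping the key's axis fixed.

Request:
jog_arm(moves=[[0, -0.0003, 0, 0.16], [0.0001, -0.0005, 0, 0.32], [0.0002, -0.0008, 0, 0.48], [0.0003, -0.001, 0, 0.64], [0.0005, -0.0012, 0, 0.8], [0.0007, -0.0014, 0, 0.96], [0.001, -0.0015, 0, 1.12], [0.0012, -0.0016, 0, 1.28], [0.0014, -0.0017, 0, 1.44], [0.0016, -0.0017, 0, 1.58], [0.0017, -0.0017, 0, 1.62], [0.0017, -0.0017, 0, 1.62], [0.0017, -0.0017, 0, 1.62]])

```text
clock: 9.7
position: [0.4358, 0.0823, 0.1373]
ee_rot: [2.109, 2.328, 0.003]
force: [3.0, 5.1, -0.7]
width: 0.126
gripper_force: 35.0
```

```bash
python3 - <<'E'
from h import *
s,p,R=st();print(p,s['force'],s['ft_torque'],R.round(3),np.arctan2(R[1,1],R[0,1]),s['width']*.0918)
im=grab('side')
cv2.imwrite('pics/s4c.png',cv2.resize(im['color'][230:350,250:410],(640,480),interpolation=cv2.INTER_CUBIC)[:,:,::-1])
E
```

```text
[0.43578869 0.08233033 0.13730102] [ 3.00820508  5.14172516 -0.65993391] [ 1.21565349 -0.859285    0.07881664] [[-0.098  0.995  0.002]
 [ 0.995  0.098  0.001]
 [ 0.001  0.002 -1.   ]] 0.0985774199371019 0.011564462855816509
```

View pics/s4c.png

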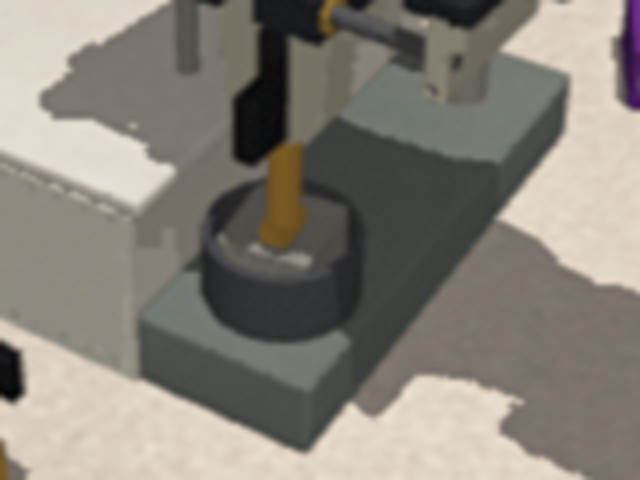

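The side crop shows the key turned a quarter turn, with the blade almost entirely in the slot at (280,235). I'm relieving the side load, releasing and rising.

Request:
jog_arm(moves=[[0.001, 0.0006, 0, 0], [0.001, 0.0006, 0, 0]])

```text
clock: 10.0
position: [0.4359, 0.0827, 0.1372]
ee_rot: [2.111, 2.326, 0.001]
force: [2.2, 0.5, 3.1]
width: 0.132
gripper_force: 35.0
```

Request:
jog_arm(moves=[[0, 0, 0, 0], [0, 0, 0, 0], [0, 0, 0, 0], [0, 0, -0.02, 0], [0, 0, -0.06, 0], [0, 0, -0.1, 0], [0, 0, -0.1, 0]], hand=0.05)

```text
clock: 10.88
position: [0.437, 0.0831, 0.2393]
ee_rot: [2.111, 2.325, 0.007]
force: [-0.1, 0.5, -0.3]
width: 0.546
gripper_force: 0.0
```

```bash
python3 - <<'E'
from h import *
s,p,R=st();print(p,s['joints'],s['force'])
im=grab('top'); W=cloud(im); z=W[...,2]
for n,c,lo,hi,r in(('latchpost',(.5032,-.083),.14,.158,.025),):
    m=(z>lo)&(z<hi)&(np.hypot(W[...,0]-c[0],W[...,1]-c[1])<r); print(n,W[m].mean(0),cv2.minAreaRect(W[m][:,:2].astype(np.float32)))
im=grab('side'); W=cloud(im); z=W[...,2]
m=(z>.118)&(z<.158)&(np.hypot(W[...,0]-.503,W[...,1]+.08)<.02); print('side post',m.sum(),W[m].mean(0),cv2.minEnclosingCircle(W[m][:,:2].astype(np.float32)))
m=(z>.12)&(z<.165)&(np.hypot(W[...,0]-.434,W[...,1]-.083)<.04); print('grip',m.sum(),W[m].mean(0),cv2.minAreaRect(W[m][:,:2].astype(np.float32)),W[m].max(0))
im=grab('wrist'); W=cloud(im); z=W[...,2]
m=(z>.118)&(z<.158)&(np.hypot(W[...,0]-.503,W[...,1]+.08)<.025); print('wrist post',m.sum(),W[m].mean(0),cv2.minEnclosingCircle(W[m][:,:2].astype(np.float32)))
go([.504,-.081,.24],1.716)
E
```

```text
[0.43695957 0.08310646 0.23929442] [-0.91115532  0.13505321  0.69051841  2.02919767 -0.10347174  1.00588894
 -0.07390984] [-0.05285043  0.51166516 -0.2579873 ]
latchpost [ 0.50264397 -0.08338833  0.15033381] ((0.503156840801239, -0.08349265158176422), (0.012984447181224823, 0.012405741028487682), 5.11696720123291)
side post 73 [ 0.501908   -0.07918496  0.13077964] ((0.5039509534835815, -0.08087839186191559), 0.007203683722764254)
grip 559 [0.43195433 0.0899617  0.1449904 ] ((0.4347139298915863, 0.0851643979549408), (0.013615974225103855, 0.061636198312044144), 4.3443450927734375) [0.44339143 0.11581742 0.15832377]
wrist post 0 [nan nan nan] ((0.0, 0.0), 0.0)
move [np.float64(-0.1697), np.float64(0.0531), np.float64(-0.0037), np.float64(1.522)] j7 -0.07 t 11.025<stdin>:10: RuntimeWarning: Mean of empty slice.
  ret = um.true_divide(
```

```bash
cat >> h.py <<'E'
def rows(pts,yaws=None):
    s,p,R=st(); cur=np.arctan2(R[1,1],R[0,1]); o=[]
    for i,q in enumerate(pts):
        d=R.T@(np.array(q)-p); a=0
        if yaws is not None: a=-(yaws[i]-cur); a=(a+np.pi/2)%np.pi-np.pi/2
        o.append([*(round(float(x),4) for x in d),round(float(a),3)])
    print(o)
E
python3 - <<'E'
from h import *
T=[.5045,-.0827]
rows([[*T,.2],[*T,.13]],[.145,.145])
E
```

```text
[[-0.1714, 0.0534, 0.0363, -0.049], [-0.1714, 0.0535, 0.1063, -0.049]]
```

Request:
jog_arm(moves=[[-0.06, 0.018, 0, -0.049], [-0.11, 0.035, 0, -0.049], [-0.15, 0.047, 0.02, -0.049], [-0.1714, 0.0534, 0.036, -0.049], [-0.1714, 0.0534, 0.045, -0.049], [-0.1714, 0.0535, 0.07, -0.049], [-0.1714, 0.0535, 0.095, -0.049], [-0.1714, 0.0535, 0.1063, -0.049], [-0.1714, 0.0535, 0.1063, -0.049]])

```text
clock: 12.15
position: [0.5045, -0.082, 0.1301]
ee_rot: [-2.053, -2.376, 0.002]
force: [-0.1, 0.5, 0.2]
width: 0.546
gripper_force: 0.0
```

Request:
jog_arm(moves=[[0, 0, 0, 0], [0, 0, 0, 0], [0, 0, 0, 0], [0, 0, 0, 0], [0, 0, 0, 0]], hand=0, newtons=20)

```text
clock: 12.78
position: [0.5058, -0.0826, 0.131]
ee_rot: [2.054, 2.376, 0.001]
force: [2.5, 0.8, 0.9]
width: 0.147
gripper_force: 20.0
```

```bash
python3 - <<'E'
from h import *
s,p,R=st();print(p,s['force'],s['width']*.0918)
C=np.array([.4597,-.0847]); print(np.hypot(*(p[:2]-C)))
h0=np.arctan2(*(p[:2]-C)[::-1]); print(h0)
rows([[C[0]+.045*np.cos(h),C[1]+.045*np.sin(h),p[2]] for h in np.linspace(h0,.145-1.35,13)[1:]])
E
```

```text
[ 0.50578884 -0.08258346  0.13097405] [2.51768093 0.77146411 0.90657861] 0.013520403495399904
0.04613741113025483
0.04589078704390236
[[-0.0045, -0.0018, -0.0, 0.0], [-0.0091, -0.003, -0.0, 0.0], [-0.0134, -0.0047, -0.0, 0.0], [-0.0176, -0.0068, -0.0, 0.0], [-0.0216, -0.0093, -0.0, 0.0], [-0.0253, -0.0122, -0.0, 0.0], [-0.0286, -0.0155, -0.0, 0.0], [-0.0316, -0.0191, -0.0, 0.0], [-0.0342, -0.023, -0.0, 0.0], [-0.0364, -0.0272, -0.0, 0.0], [-0.0381, -0.0315, -0.0, 0.0], [-0.0393, -0.0361, -0.0, 0.0]]
```

Request:
jog_arm(moves=[[-0.0045, -0.001, 0, 0], [-0.009, -0.0025, 0, 0], [-0.0134, -0.004, 0, 0], [-0.0176, -0.0062, 0, 0], [-0.0216, -0.0087, 0, 0], [-0.0253, -0.0116, 0, 0], [-0.0286, -0.015, 0, 0], [-0.0316, -0.0186, 0, 0], [-0.0342, -0.0225, 0, 0], [-0.0364, -0.0267, 0, 0], [-0.0381, -0.031, 0, 0], [-0.0393, -0.0356, 0, 0], [-0.0393, -0.0356, 0, 0]])

```text
clock: 14.4
position: [0.4781, -0.1304, 0.1318]
ee_rot: [2.053, 2.368, 0.0]
force: [8.5, -10.5, -4.1]
width: 0.146
gripper_force: 20.0
```

Request:
jog_arm(moves=[[0, 0, 0, 0], [0, 0, 0, 0], [0, 0, 0, 0], [0, 0, -0.02, 0], [0, 0, -0.06, 0], [0, 0, -0.08, 0], [0, 0, -0.08, 0]], hand=0.05)

```text
clock: 15.28
position: [0.4763, -0.1266, 0.2118]
ee_rot: [2.053, 2.376, 0.003]
force: [-1.2, 0.2, -0.2]
width: 0.544
gripper_force: 0.0
```

```bash
python3 - <<'E'
from h import *
s,p,R=st();print(p,s['force'])
im=grab('side'); W=cloud(im); z=W[...,2]
m=(z>.118)&(z<.158)&(np.hypot(W[...,0]-.477,W[...,1]+.125)<.03); print('side post',m.sum(),cv2.minEnclosingCircle(W[m][:,:2].astype(np.float32)))
for n in('side','top'):
    im=grab(n) if n=='top' else im; W=cloud(im);z=W[...,2]
    m=(z>.135)&(z<.155)&(np.hypot(W[...,0]-.521,W[...,1]-.01)<.06)&(W[...,0]>.50); print(n,'handle',m.sum(),W[m].mean(0),cv2.minAreaRect(W[m][:,:2].astype(np.float32)))
go([.522,.0095,.2],.145); 
E
```

```text
[ 0.47633815 -0.12663542  0.21180052] [-1.17647103  0.2241089  -0.17412721]
side post 135 ((0.4778873920440674, -0.12524685263633728), 0.00924927182495594)
side handle 342 [0.51873795 0.01754995 0.14875214] ((0.5220926403999329, 0.010639164596796036), (0.014369554817676544, 0.09693369269371033), 8.150806427001953)
top handle 422 [0.5193635  0.00959342 0.14963689] ((0.5203658938407898, 0.009394761174917221), (0.01501649059355259, 0.09349992871284485), 8.727250099182129)
move [np.float64(0.1276), np.float64(0.0659), np.float64(0.0102), np.float64(0.0)] j7 0.58 t 15.375
```

The latch is clear at about 1.3 rad. Now the handle.

Request:
jog_arm(moves=[[0.05, 0.025, 0, 0], [0.1, 0.05, 0, 0], [0.1276, 0.0655, 0.01, 0], [0.1276, 0.0655, 0.015, 0], [0.1276, 0.0655, 0.045, 0], [0.1276, 0.0655, 0.065, 0], [0.1276, 0.0655, 0.073, 0], [0.1276, 0.0655, 0.073, 0]])

```text
clock: 16.38
position: [0.5215, 0.0082, 0.1373]
ee_rot: [-2.056, -2.375, 0.002]
force: [0.3, -0.7, 1.1]
width: 0.548
gripper_force: 0.0
```

Request:
jog_arm(moves=[[0, 0, 0, 0], [0, 0, 0, 0], [0, 0, 0, 0], [0, 0, 0, 0], [0, 0, 0, 0]], hand=0, newtons=35)

```text
clock: 17.0
position: [0.523, 0.0092, 0.138]
ee_rot: [2.054, 2.376, 0.002]
force: [3.4, 1.0, -2.6]
width: 0.141
gripper_force: 35.0
```

```bash
cat > lid.py <<'E'
from h import *
import sys
a,b,n=map(float,sys.argv[1:4])
s,p,R=st();print(p,s['force'],s['width']*.0918)
f=lambda t:(-(.110*np.cos(t)-.055*np.sin(t)),.110*np.sin(t)+.055*np.cos(t))
x0,z0=f(a); c=np.array([np.cos(.145),np.sin(.145)])
o=[]
for t in np.linspace(a,b,int(n)+1)[1:]:
    x,z=f(t); d=(x-x0)*c; o.append([p[0]+d[0],p[1]+d[1],p[2]+z-z0])
rows(o)
E
python3 lid.py 0 1.55 18
```

```text
[0.52295788 0.00919988 0.13803361] [ 3.37912615  0.99573903 -2.56143827] 0.012934742914963398
[[-0.0, 0.0052, -0.0092, 0.0], [-0.0, 0.0111, -0.018, 0.0], [-0.0, 0.0177, -0.0262, 0.0], [-0.0, 0.0251, -0.0339, 0.0], [-0.0, 0.0331, -0.0408, 0.0], [-0.0, 0.0416, -0.0471, 0.0], [-0.0, 0.0507, -0.0526, 0.0], [-0.0, 0.0602, -0.0573, 0.0], [-0.0, 0.07, -0.0611, 0.0], [-0.0, 0.0802, -0.0641, 0.0], [-0.0, 0.0905, -0.0662, 0.0], [-0.0, 0.1011, -0.0675, 0.0], [-0.0, 0.1116, -0.0678, 0.0], [-0.0, 0.1222, -0.0672, 0.0], [-0.0, 0.1327, -0.0657, 0.0], [-0.0, 0.143, -0.0632, 0.0], [-0.0, 0.1531, -0.06, 0.0], [-0.0, 0.1628, -0.0558, 0.0]]
```

Request:
jog_arm(moves=[[0, 0.005, -0.009, 0], [0, 0.011, -0.018, 0], [0, 0.0175, -0.0262, 0], [0, 0.025, -0.034, 0], [0, 0.033, -0.041, 0], [0, 0.0415, -0.047, 0], [0, 0.0505, -0.0525, 0], [0, 0.06, -0.0573, 0], [0, 0.07, -0.061, 0], [0, 0.08, -0.064, 0], [0, 0.0905, -0.066, 0], [0, 0.101, -0.0675, 0], [0, 0.1115, -0.0678, 0], [0, 0.122, -0.067, 0], [0, 0.1325, -0.0657, 0], [0, 0.143, -0.063, 0], [0, 0.153, -0.06, 0], [0, 0.163, -0.056, 0], [0, 0.163, -0.056, 0]])

```text
clock: 19.38
position: [0.6845, 0.032, 0.1945]
ee_rot: [2.054, 2.375, 0.001]
force: [2.1, -1.7, -0.6]
width: 0.137
gripper_force: 35.0
```

Request:
jog_arm(moves=[[0, 0, 0, 0], [0, 0, 0, 0], [0, 0, 0, 0], [0, 0, -0.03, 0], [0, 0, -0.06, 0], [0, 0, -0.09, 0], [0, 0, -0.09, 0]], hand=0.035)

```text
clock: 20.25
position: [0.6844, 0.0323, 0.2865]
ee_rot: [2.053, 2.374, 0.005]
force: [-0.0, -0.4, -0.0]
width: 0.387
gripper_force: 0.0
```

```bash
python3 - <<'E'
from h import *
s,p,R=st();print(p,s['force'],s['joints'])
im=grab('top'); grab('side','s5'); W=cloud(im);z=W[...,2]
C=np.array([.6303,.0261]);e=np.array([np.cos(.145),np.sin(.145)])
xc=(W[...,:2]-C)@e; yc=(W[...,:2]-C)@np.array([-e[1],e[0]])
m=(z>.22)&(z<.25)&(abs(yc)<.12)&(abs(xc)<.08); print('edge',m.sum(),np.nanmedian(xc[m]),np.nanmedian(z[m]))
for n,c in(('cA',(.525,-.255)),('cB',(.533,-.373))):
    q=(z>.062)&(z<.078)&(np.hypot(W[...,0]-c[0],W[...,1]-c[1])<.07); r=cv2.minAreaRect(W[q][:,:2].astype(np.float32)); print(n,q.sum(),r)
E
```

```text
[0.68443367 0.03233649 0.28652479] [-0.03150091 -0.36799775 -0.0417193 ] [-0.53138004  0.56378272  0.69515677  1.37841367 -0.36185114  1.32280949
  0.31871178]
edge 855 -0.001136985988977468 0.2329438096207443
cA 158 ((0.5255492329597473, -0.2549359202384949), (0.04002627357840538, 0.01247316412627697), 4.941956043243408)
cB 176 ((0.5334773063659668, -0.3734613060951233), (0.03957022354006767, 0.014395047910511494), 31.064743041992188)
```

View pics/s5.png

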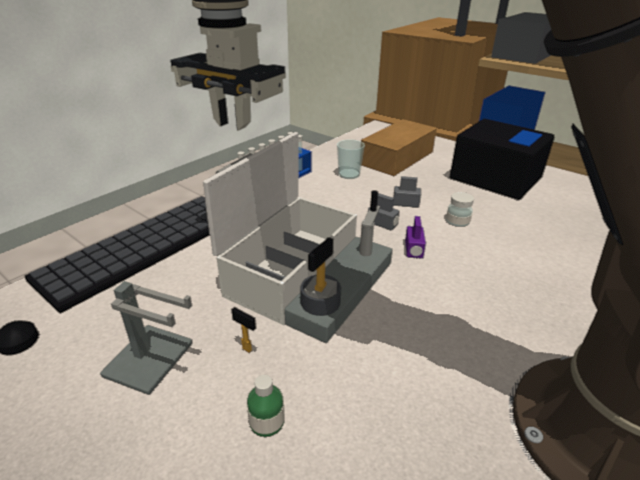

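The side view shows the lid upright at (255,190), the key in the lock at (320,275), the latch aside, and both grey cartridges at (383,212) and (407,192). Now cartridge A.

```bash
python3 - <<'E'
from h import *
rows([[.526,-.255,.28],[.526,-.255,.15],[.526,-.255,.055]],[1.646]*3)
E
```

```text
[[-0.262, -0.1971, 0.0034, -1.501], [-0.2621, -0.1971, 0.1334, -1.501], [-0.2621, -0.1971, 0.2284, -1.501]]
```

Request:
jog_arm(moves=[[-0.04, -0.03, 0, -0.15], [-0.08, -0.06, 0, -0.3], [-0.12, -0.09, 0, -0.45], [-0.16, -0.12, 0, -0.6], [-0.2, -0.15, 0, -0.75], [-0.24, -0.18, 0, -0.9], [-0.262, -0.197, 0.003, -1.05], [-0.262, -0.197, 0.02, -1.2], [-0.262, -0.197, 0.05, -1.35], [-0.262, -0.197, 0.09, -1.501], [-0.262, -0.197, 0.12, -1.501], [-0.262, -0.197, 0.12, -1.501]], hand=0.06)

```text
clock: 21.85
position: [0.5241, -0.254, 0.1609]
ee_rot: [0.117, -3.134, -0.004]
force: [0.4, 0.2, 0.4]
width: 0.651
gripper_force: 0.0
```

```bash
cat > c.py <<'E'
from h import *
import sys
c=(float(sys.argv[1]),float(sys.argv[2]))
s,p,R=st();print(p,s['joints'][6])
for nm in('wrist','top'):
    im=grab(nm); W=cloud(im);z=W[...,2]
    q=(z>.062)&(z<.078)&(np.hypot(W[...,0]-c[0],W[...,1]-c[1])<.06); r=cv2.minAreaRect(W[q][:,:2].astype(np.float32)) if q.sum()>9 else 0; print(nm,q.sum(),r)
E
python3 c.py .5255 -.255; python3 -c "
from h import *
rows([[.526,-.255,.055]],[1.646])"
```

```text
[ 0.52411415 -0.25399793  0.16086761] 2.1996550335508416
wrist 871 ((0.5285257697105408, -0.2533038556575775), (0.04047227278351784, 0.011378857307136059), 4.160947322845459)
top 0 0
[[0.0, 0.0002, 0.1089, -0.0]]
```

Request:
jog_arm(moves=[[-0.0015, 0.001, 0.05, 0], [-0.0015, 0.001, 0.085, 0], [-0.0015, 0.001, 0.1, 0], [-0.0015, 0.001, 0.107, 0], [-0.0015, 0.001, 0.107, 0]])

```text
clock: 22.58
position: [0.5283, -0.2544, 0.0576]
ee_rot: [-0.118, 3.138, -0.001]
force: [-0.2, -1.0, 0.0]
width: 0.656
gripper_force: 0.0
```

Request:
jog_arm(moves=[[0, 0, 0, 0], [0, 0, 0, 0], [0, 0, 0, 0], [0, 0, 0, 0], [0, 0, 0, 0], [0, 0, -0.03, 0], [0, 0, -0.08, 0], [0, 0, -0.13, 0], [0, 0, -0.18, 0], [0, 0, -0.18, 0], [0, 0, -0.18, 0]], hand=0, newtons=25)

```text
clock: 23.95
position: [0.5272, -0.2537, 0.2361]
ee_rot: [0.118, -3.139, -0.001]
force: [-1.0, -0.1, -2.3]
width: 0.131
gripper_force: 25.0
```

```bash
cat > pl.py <<'E'
from h import *
import sys
x,y=map(float,sys.argv[1:3]); e=np.array([np.cos(.145),np.sin(.145)]);f=np.array([-e[1],e[0]])
q=np.array([.5363,.0124])+x*e+y*f; s,p,R=st(); print(q,p,s['width']*.0918,s['gripper_force'],s['joints'][6])
rows([[*q,p[2]],[*q,.12],[*q,.067]],[1.716]*3)
E
python3 pl.py .025 -.031
```

```text
[ 0.56551691 -0.01466237] [ 0.52724362 -0.2536931   0.23609937] 0.012018008555260602 24.992083311080933 2.1677109033187287
[[-0.0561, 0.2355, 0.0001, -0.07], [-0.0562, 0.2354, 0.1162, -0.07], [-0.0562, 0.2354, 0.1692, -0.07]]
```

Request:
jog_arm(moves=[[-0.014, 0.06, 0, -0.03], [-0.028, 0.12, 0, -0.06], [-0.042, 0.18, 0, -0.07], [-0.052, 0.22, 0, -0.07], [-0.056, 0.2355, 0, -0.07], [-0.056, 0.2355, 0, -0.07], [-0.056, 0.2355, 0.02, -0.07], [-0.056, 0.2355, 0.06, -0.07], [-0.056, 0.2355, 0.1, -0.07], [-0.056, 0.2355, 0.13, -0.07], [-0.056, 0.2355, 0.15, -0.07], [-0.056, 0.2355, 0.16, -0.07], [-0.056, 0.2355, 0.166, -0.07], [-0.056, 0.2355, 0.169, -0.07], [-0.056, 0.2355, 0.17, -0.07]])

```text
clock: 25.82
position: [0.5662, -0.0164, 0.0695]
ee_rot: [-0.226, 3.132, -0.0]
force: [-13.2, -1.9, 35.0]
width: 0.13
gripper_force: 25.0
```

Request:
jog_arm(moves=[[0, 0, -0.003, 0], [0, 0, -0.004, 0]])

```text
clock: 26.08
position: [0.5663, -0.0151, 0.0714]
ee_rot: [-0.227, 3.132, 0.0]
force: [0.2, -0.2, -1.4]
width: 0.128
gripper_force: 25.0
```

```bash
python3 - <<'E'
from h import *
s,p,R=st();print(p,s['force'],s['ft_torque'])
im=grab('side'); 
cv2.imwrite('pics/s6.png',cv2.resize(im['color'][110:350,190:430],(600,600),interpolation=cv2.INTER_CUBIC)[:,:,::-1])
E
```

```text
[ 0.56632924 -0.01511892  0.07143818] [ 0.16896946 -0.24905328 -1.4497099 ] [-0.00364624  0.0047484  -0.02607968]
```

View pics/s6.png

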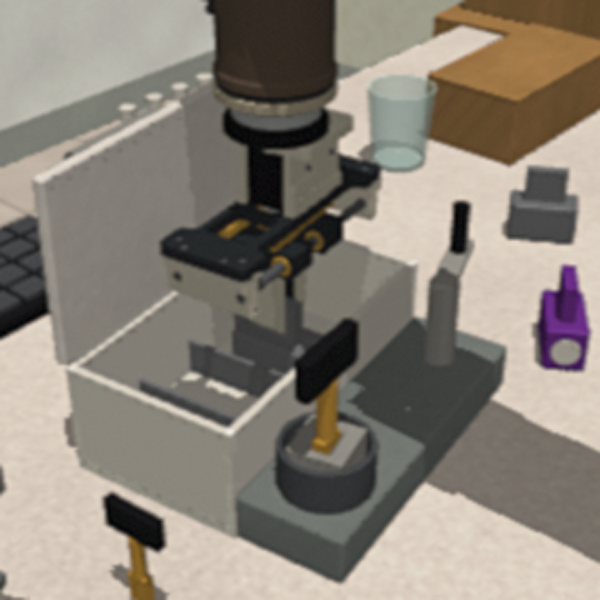

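The side crop shows the gripper holding the cartridge low in an inner bay. The contact height matches the floor and not a divider (30 mm higher), so I'm releasing and rising.

Request:
jog_arm(moves=[[0, 0, 0.001, 0], [0, 0, 0.001, 0], [0, 0, 0.001, 0], [0, 0, 0.001, 0], [0, 0, -0.02, 0], [0, 0, -0.06, 0], [0, 0, -0.11, 0], [0, 0, -0.16, 0], [0, 0, -0.16, 0]], hand=0.03)

```text
clock: 27.25
position: [0.5681, -0.0152, 0.2348]
ee_rot: [-0.227, 3.126, 0.0]
force: [0.0, -0.3, -1.0]
width: 0.324
gripper_force: 0.0
```

```bash
cat > v.py <<'E'
from h import *
import sys
e=np.array([np.cos(.145),np.sin(.145)]);f=np.array([-e[1],e[0]])
for nm in sys.argv[1:]:
    im=grab(nm); W=cloud(im);z=W[...,2]; x=(W[...,:2]-np.array([.5363,.0124]))@e; y=(W[...,:2]-np.array([.5363,.0124]))@f
    for lo,hi in((.043,.056),(.074,.09)):
      q=(z>lo)&(z<hi)&(x>-.035)&(x<.08)&(abs(y)<.118)
      n,l,stt,cen=cv2.connectedComponentsWithStats(q.astype(np.uint8))
      for i in range(1,n):
        if stt[i,4]>60:
            k=l==i; print(nm,(lo,hi),stt[i,4],'x %.4f..%.4f y %.4f..%.4f z %.4f'%(x[k].min(),x[k].max(),y[k].min(),y[k].max(),np.median(z[k])))
    for c in((.5335,-.3735),(.5255,-.255)):
        q=(z>.062)&(z<.078)&(np.hypot(W[...,0]-c[0],W[...,1]-c[1])<.06)
        if q.sum()>9: print(nm,'bench',c,q.sum(),cv2.minAreaRect(W[q][:,:2].astype(np.float32)))
E
python3 v.py top side wrist; python3 -c "
from h import *
rows([[.536,-.373,.235],[.536,-.373,.16]],[2.108]*2);print(st()[0]['joints'])"
```

```text
top bench (0.5335, -0.3735) 178 ((0.5330837368965149, -0.37331557273864746), (0.03915923461318016, 0.015098504722118378), 25.777978897094727)
side (0.043, 0.056) 292 x -0.0036..0.0608 y -0.0474..-0.0109 z 0.0505
side (0.074, 0.09) 147 x 0.0065..0.0479 y -0.0395..-0.0237 z 0.0816
side bench (0.5335, -0.3735) 109 ((0.5347740054130554, -0.3711809515953064), (0.039534710347652435, 0.020662454888224602), 30.879735946655273)
wrist (0.043, 0.056) 1643 x -0.0053..0.0600 y -0.0486..-0.0126 z 0.0488
wrist (0.074, 0.09) 572 x 0.0076..0.0474 y -0.0365..-0.0246 z 0.0810
[[0.0808, -0.3501, -0.0051, -0.392], [0.0807, -0.3502, 0.0699, -0.392]]
[-0.31046652  0.34933437  0.32544942  1.75116001 -0.12572442  1.06264621
  1.77420094]
```

Cartridge A stands in its bay at x=27, y=-30 mm, with its body top at 50 mm, so it is flat. Going to B, I use the other wrist branch to stay within the j7 range.

Request:
jog_arm(moves=[[0, 0, 0, 0.17], [0.01, -0.03, 0, 0.35], [0.015, -0.06, 0, 0.53], [0.02, -0.1, 0, 0.71], [0.03, -0.14, 0, 0.89], [0.04, -0.18, 0, 1.07], [0.05, -0.22, 0, 1.25], [0.06, -0.26, 0, 1.43], [0.07, -0.3, 0, 1.61], [0.08, -0.33, 0, 1.79], [0.081, -0.35, 0, 1.97], [0.081, -0.35, 0, 2.15], [0.081, -0.35, 0.01, 2.33], [0.081, -0.35, 0.03, 2.51], [0.081, -0.35, 0.05, 2.69], [0.081, -0.35, 0.07, 2.75], [0.081, -0.35, 0.07, 2.75], [0.081, -0.35, 0.07, 2.75]], hand=0.06)

```text
clock: 29.65
position: [0.5362, -0.3734, 0.161]
ee_rot: [3.028, 0.836, -0.0]
force: [0.7, -0.8, -0.5]
width: 0.653
gripper_force: 0.0
```

```bash
python3 c.py .535 -.3725; python3 -c "
from h import *
rows([[.535,-.3725,.0555]],[2.11])"
```

```text
[ 0.53619166 -0.3733996   0.1609965 ] 0.07323841783157947
wrist 868 ((0.5356517434120178, -0.3715441823005676), (0.04054022207856178, 0.011346163228154182), 30.740039825439453)
top 0 0
[[-0.0008, -0.0018, 0.1061, -0.001]]
```

Request:
jog_arm(moves=[[0, -0.0016, 0.05, 0], [0, -0.0016, 0.085, 0], [0, -0.0016, 0.1, 0], [0, -0.0016, 0.105, 0], [0, -0.0016, 0.105, 0], [0, -0.0016, 0.105, 0]])

```text
clock: 30.5
position: [0.536, -0.3723, 0.057]
ee_rot: [3.028, 0.833, 0.002]
force: [-0.5, 0.0, 0.3]
width: 0.65
gripper_force: 0.0
```

Request:
jog_arm(moves=[[0, 0, 0, 0], [0, 0, 0, 0], [0, 0, 0, 0], [0, 0, 0, 0], [0, 0, 0, 0], [0, 0, -0.03, 0], [0, 0, -0.08, 0], [0, 0, -0.13, 0], [0, 0, -0.185, 0], [0, 0, -0.185, 0], [0, 0, -0.185, 0]], hand=0, newtons=25)

```text
clock: 31.88
position: [0.5354, -0.3712, 0.24]
ee_rot: [-3.028, -0.833, -0.0]
force: [0.0, 0.2, -0.2]
width: 0.132
gripper_force: 25.0
```

```bash
python3 pl.py .025 .031
```

```text
[0.55655838 0.04668699] [ 0.53535576 -0.37117056  0.24002887] 0.012076394842501764 24.997615814208984 0.013842874092326629
[[0.2319, -0.3482, 0.0004, 0.392], [0.2319, -0.3481, 0.1204, 0.392], [0.2319, -0.3481, 0.1734, 0.392]]
```

Request:
jog_arm(moves=[[0.01, -0.02, 0, -0.17], [0.03, -0.045, 0, -0.35], [0.05, -0.075, 0, -0.53], [0.07, -0.105, 0, -0.71], [0.09, -0.135, 0, -0.89], [0.11, -0.165, 0, -1.07], [0.13, -0.195, 0, -1.25], [0.15, -0.225, 0, -1.43], [0.17, -0.255, 0, -1.61], [0.19, -0.285, 0, -1.79], [0.21, -0.315, 0, -1.97], [0.2319, -0.348, 0, -2.15], [0.2319, -0.348, 0, -2.33], [0.2319, -0.348, 0, -2.51], [0.2319, -0.348, 0, -2.69], [0.2319, -0.348, 0, -2.75], [0.2319, -0.348, 0, -2.75], [0.2319, -0.348, 0, -2.75]])

```text
clock: 34.12
position: [0.5563, 0.0461, 0.2398]
ee_rot: [0.226, -3.132, 0.0]
force: [0.3, -0.2, -0.3]
width: 0.131
gripper_force: 25.0
```

```bash
python3 pl.py .025 .031; python3 v.py wrist
```

```text
[0.55655838 0.04668699] [0.55627791 0.0460837  0.23982356] 0.012045459137667781 24.997550547122955 1.6833628828033467
[[-0.0004, 0.0006, -0.0, -0.001], [-0.0006, 0.0006, 0.1198, -0.001], [-0.0007, 0.0006, 0.1728, -0.001]]
wrist (0.043, 0.056) 1417 x -0.0053..0.0610 y -0.0487..-0.0124 z 0.0488
wrist (0.074, 0.09) 600 x 0.0078..0.0482 y -0.0367..-0.0243 z 0.0810
```

Request:
jog_arm(moves=[[-0.0005, 0.0006, 0.03, 0], [-0.0005, 0.0006, 0.07, 0], [-0.0005, 0.0006, 0.11, 0], [-0.0005, 0.0006, 0.14, 0], [-0.0005, 0.0006, 0.157, 0], [-0.0005, 0.0006, 0.165, 0], [-0.0005, 0.0006, 0.169, 0], [-0.0005, 0.0006, 0.17, 0]])

```text
clock: 35.17
position: [0.5577, 0.0467, 0.0713]
ee_rot: [-0.227, 3.132, 0.0]
force: [0.3, 0.1, -1.0]
width: 0.129
gripper_force: 25.0
```

Request:
jog_arm(moves=[[0, 0, 0.001, 0], [0, 0, 0.001, 0], [0, 0, 0.001, 0], [0, 0, 0.001, 0], [0, 0, -0.02, 0], [0, 0, -0.06, 0], [0, 0, -0.11, 0], [0, 0, -0.17, 0], [0, 0, -0.22, 0], [0, 0, -0.22, 0]], hand=0.03)

```text
clock: 36.42
position: [0.5593, 0.0466, 0.2949]
ee_rot: [-0.227, 3.126, 0.002]
force: [-0.7, 0.4, -0.9]
width: 0.327
gripper_force: 0.0
```

```bash
python3 v.py wrist side; python3 -c "
from h import *
im=grab('top','t7'); s,p,R=st(); print(p,s['joints'])
im=load('side'); cv2.imwrite('pics/s7.png',im['color'][:,:,::-1])
rows([[.6844,.0323,.29],[.6844,.0323,.195]],[.145]*2)"
```

```text
wrist (0.043, 0.056) 1211 x -0.0060..0.0597 y 0.0142..0.0501 z 0.0489
wrist (0.043, 0.056) 1112 x -0.0049..0.0606 y -0.0487..-0.0125 z 0.0488
wrist (0.074, 0.09) 408 x 0.0066..0.0470 y 0.0264..0.0375 z 0.0811
wrist (0.074, 0.09) 439 x 0.0076..0.0480 y -0.0367..-0.0245 z 0.0810
side (0.043, 0.056) 259 x -0.0033..0.0606 y -0.0573..-0.0113 z 0.0506
side (0.043, 0.056) 345 x -0.0068..0.0593 y 0.0139..0.0519 z 0.0503
side (0.074, 0.09) 144 x 0.0071..0.0482 y -0.0376..-0.0233 z 0.0817
side (0.074, 0.09) 163 x 0.0052..0.0467 y 0.0233..0.0394 z 0.0820
[0.55661766 0.04673675 0.28979632] [-0.49538029  0.29266659  0.41621099  1.68483278 -0.12595846  1.19190119
  1.66805085]
[[-0.1243, -0.0328, -0.0004, -1.57], [-0.1245, -0.0328, 0.0946, -1.57]]
```

View pics/t7.png

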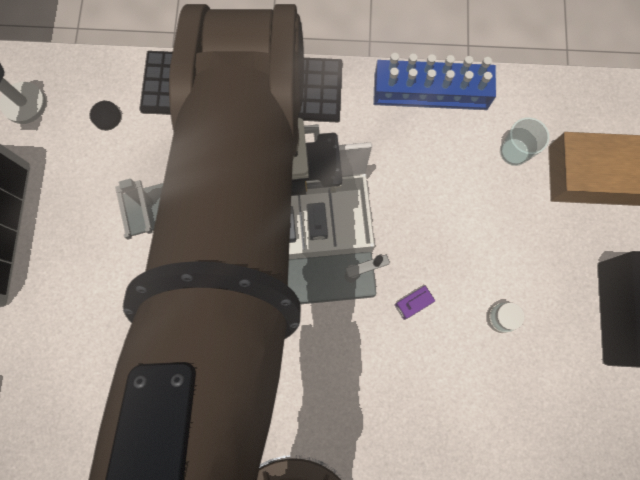

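The top view shows cartridge A in the bay at (317,220) and none left on the bench, only the purple one at (415,302). The wrist and side depth show both cartridges flat in the bays. Now I'm closing the lid.

Request:
jog_arm(moves=[[0, 0, 0, 0.17], [0, 0, 0, 0.35], [-0.02, -0.005, 0, 0.53], [-0.04, -0.01, 0, 0.71], [-0.06, -0.016, 0, 0.89], [-0.08, -0.021, 0, 1.07], [-0.1, -0.027, 0, 1.25], [-0.1243, -0.0328, 0, 1.43], [-0.1243, -0.0328, 0, 1.571], [-0.1243, -0.0328, 0, 1.571], [-0.1243, -0.0328, 0, 1.571], [-0.1243, -0.0328, 0, 1.571]], hand=0.038)

```text
clock: 38.08
position: [0.6847, 0.0322, 0.2906]
ee_rot: [-2.052, -2.378, -0.0]
force: [0.7, -0.2, 0.5]
width: 0.41
gripper_force: 0.0
```

```bash
python3 -c "
from h import *
rows([[.6844,.0323,.195]],[.145]); im=grab('wrist'); W=cloud(im);z=W[...,2]
m=(z>.18)&(z<.215)&(W[...,0]>.65)&(abs(W[...,1]-.03)<.06); print(m.sum(),cv2.minAreaRect(W[m][:,:2].astype(np.float32)),W[m].max(0))"
```

```text
[[0.0001, -0.0002, 0.0956, 0.002]]
3177 ((0.673467755317688, 0.03364052623510361), (0.03500625118613243, 0.09417320042848587), 8.345479965209961) [0.69757951 0.08255277 0.20862625]
```

Request:
jog_arm(moves=[[0, 0, 0.03, 0], [0, 0, 0.06, 0], [0, 0, 0.085, 0], [0, 0, 0.0955, 0], [0, 0, 0.0955, 0]])

```text
clock: 38.75
position: [0.6848, 0.0322, 0.1951]
ee_rot: [-2.054, -2.376, 0.001]
force: [0.6, -0.8, 1.5]
width: 0.414
gripper_force: 0.0
```

Request:
jog_arm(moves=[[0, 0, 0, 0], [0, 0, 0, 0], [0, 0, 0, 0], [0, 0, 0, 0], [0, 0, 0, 0]], hand=0, newtons=35)

```text
clock: 39.38
position: [0.6851, 0.0321, 0.1957]
ee_rot: [2.055, 2.376, 0.001]
force: [-1.6, 0.3, 4.4]
width: 0.14
gripper_force: 35.0
```

```bash
python3 lid.py 1.55 0.0 18
```

```text
[0.68509181 0.0320848  0.19571459] [-1.60232887  0.27718582  4.42612597] 0.012841066173715566
[[-0.0, -0.0097, -0.0041, 0.0], [-0.0, -0.0198, -0.0074, 0.0], [-0.0, -0.0301, -0.0098, 0.0], [-0.0, -0.0406, -0.0113, 0.0], [-0.0, -0.0512, -0.0119, 0.0], [-0.0, -0.0618, -0.0116, 0.0], [-0.0, -0.0723, -0.0103, 0.0], [-0.0, -0.0827, -0.0082, 0.0], [-0.0, -0.0928, -0.0052, 0.0], [-0.0, -0.1027, -0.0013, 0.0], [-0.0, -0.1121, 0.0034, 0.0], [-0.0, -0.1212, 0.0089, 0.0], [-0.0, -0.1297, 0.0152, 0.0], [-0.0, -0.1377, 0.0221, 0.0], [-0.0, -0.145, 0.0298, 0.0], [-0.0, -0.1517, 0.038, 0.0], [-0.0, -0.1576, 0.0468, 0.0], [-0.0, -0.1627, 0.056, 0.0]]
```

Request:
jog_arm(moves=[[0, -0.0097, -0.004, 0], [0, -0.0198, -0.0074, 0], [0, -0.03, -0.0098, 0], [0, -0.0406, -0.0113, 0], [0, -0.0512, -0.0119, 0], [0, -0.0618, -0.0116, 0], [0, -0.0723, -0.0103, 0], [0, -0.0827, -0.0082, 0], [0, -0.0928, -0.0052, 0], [0, -0.1027, -0.0013, 0], [0, -0.112, 0.0034, 0], [0, -0.121, 0.009, 0], [0, -0.1297, 0.0152, 0], [0, -0.1377, 0.022, 0], [0, -0.145, 0.03, 0], [0, -0.1517, 0.038, 0], [0, -0.1576, 0.047, 0], [0, -0.1627, 0.056, 0], [0, -0.1627, 0.057, 0], [0, -0.1627, 0.057, 0]])

```text
clock: 41.88
position: [0.523, 0.009, 0.1375]
ee_rot: [-2.054, -2.375, 0.002]
force: [2.6, 3.7, -0.5]
width: 0.144
gripper_force: 35.0
```

Request:
jog_arm(moves=[[0, 0, 0, 0], [0, 0, 0, 0], [0, 0, 0, 0], [0, 0, -0.03, 0], [0, 0, -0.07, 0], [0, 0, -0.07, 0]], hand=0.05)

```text
clock: 42.62
position: [0.5254, 0.0082, 0.2106]
ee_rot: [2.053, 2.374, 0.005]
force: [0.0, 0.3, -1.3]
width: 0.551
gripper_force: 0.0
```

```bash
python3 - <<'E'
from h import *
s,p,R=st();print(p,s['force'])
im=grab('side'); W=cloud(im); z=W[...,2]
e=np.array([np.cos(.145),np.sin(.145)]);f=np.array([-e[1],e[0]])
x=(W[...,:2]-np.array([.5363,.0124]))@e; y=(W[...,:2]-np.array([.5363,.0124]))@f
for a,b in((-.045,-.02),(0.02,.05),(.06,.09)):
    m=(x>a)&(x<b)&(abs(y)<.12)&(z>.08)&(z<.13); print('lid z at x',a,b,m.sum(),np.nanmedian(z[m]))
m=(z>.118)&(z<.158)&(np.hypot(W[...,0]-.477,W[...,1]+.125)<.03); print('post',m.sum(),cv2.minEnclosingCircle(W[m][:,:2].astype(np.float32)))
m=(z>.12)&(z<.165)&(np.hypot(W[...,0]-.434,W[...,1]-.083)<.04); print('grip',m.sum(),cv2.minAreaRect(W[m][:,:2].astype(np.float32)),W[m].max(0))
rows([[.4772,-.1265,.21],[.4772,-.1265,.13]],[.145]*2)
E
```

```text
[0.52544674 0.0081924  0.21061837] [ 0.0228761   0.31998874 -1.25073227]
lid z at x -0.045 -0.02 1122 0.10073681131481341
lid z at x 0.02 0.05 842 0.10087076732445258
lid z at x 0.06 0.09 1050 0.10085696477456713
post 138 ((0.47853752970695496, -0.1255967915058136), 0.008787685073912144)
grip 557 ((0.4351048171520233, 0.08567497879266739), (0.013614344410598278, 0.06036659702658653), 4.681042671203613) [0.44306253 0.11581985 0.15829098]
[[-0.1268, -0.0663, -0.0011, -0.0], [-0.1268, -0.0665, 0.0789, -0.0]]
```

The lid is closed: its top is level at 100.8 mm. I'm swinging the latch back.

Request:
jog_arm(moves=[[-0.05, -0.025, 0, 0], [-0.1, -0.05, 0, 0], [-0.1268, -0.066, 0, 0], [-0.1268, -0.0663, 0, 0], [-0.1268, -0.0663, 0.03, 0], [-0.1268, -0.0663, 0.06, 0], [-0.1268, -0.0663, 0.079, 0], [-0.1268, -0.0663, 0.079, 0]])

```text
clock: 43.68
position: [0.4755, -0.1252, 0.1275]
ee_rot: [-2.052, -2.375, 0.004]
force: [-0.7, -0.3, 0.6]
width: 0.547
gripper_force: 0.0
```

Request:
jog_arm(moves=[[0, 0, 0, 0], [0, 0, 0, 0], [0, 0, 0, 0], [0, 0, 0, 0], [0, 0, 0, 0]], hand=0, newtons=20)

```text
clock: 44.3
position: [0.477, -0.1264, 0.1295]
ee_rot: [2.054, 2.376, 0.001]
force: [0.1, 0.3, 1.7]
width: 0.143
gripper_force: 20.0
```

```bash
python3 - <<'E'
from h import *
s,p,R=st();print(p,s['force'],s['width']*.0918)
C=np.array([.4605,-.0847]); print(np.hypot(*(p[:2]-C)))
h0=np.arctan2(*(p[:2]-C)[::-1]); print(h0)
r=.045
o=np.array([r*np.cos(h0),r*np.sin(h0)])
rows([[p[0]+r*np.cos(h)-o[0],p[1]+r*np.sin(h)-o[1],p[2]] for h in np.linspace(h0,.145-.08,13)[1:]])
E
```

```text
[ 0.47698097 -0.12639643  0.12950389] [0.08031139 0.31722639 1.72338426] 0.013169229001927196
0.04483541854138752
-1.1943819892809657
[[0.0013, 0.0045, 0.0, 0.0], [0.0031, 0.0089, 0.0, 0.0], [0.0053, 0.0131, 0.0, 0.0], [0.008, 0.017, 0.0, 0.0], [0.0111, 0.0206, 0.0, 0.0], [0.0145, 0.0238, 0.0, 0.0], [0.0182, 0.0267, 0.0, 0.0], [0.0222, 0.0292, 0.0, 0.0], [0.0265, 0.0312, 0.0, 0.0], [0.0309, 0.0328, 0.0, 0.0], [0.0355, 0.0339, 0.0, 0.0], [0.0402, 0.0345, 0.0, 0.0]]
```

Request:
jog_arm(moves=[[0.0013, 0.0045, 0, 0], [0.0031, 0.009, 0, 0], [0.0053, 0.013, 0, 0], [0.008, 0.017, 0, 0], [0.011, 0.0206, 0, 0], [0.0145, 0.0238, 0, 0], [0.0182, 0.0267, 0, 0], [0.0222, 0.0292, 0, 0], [0.0265, 0.0312, 0, 0], [0.031, 0.0328, 0, 0], [0.0355, 0.0339, 0, 0], [0.0402, 0.0345, 0, 0], [0.0402, 0.0345, 0, 0]])

```text
clock: 45.92
position: [0.5051, -0.0823, 0.1294]
ee_rot: [2.054, 2.376, -0.001]
force: [-0.3, -4.3, 2.3]
width: 0.146
gripper_force: 20.0
```

Request:
jog_arm(moves=[[0, 0, 0, 0], [0, 0, 0, 0], [0, 0, 0, 0], [0, 0, -0.03, 0], [0, 0, -0.08, 0], [0, 0, -0.13, 0], [0, 0, -0.15, 0], [0, 0, -0.15, 0], [0, 0, -0.15, 0]], hand=0.05)

```text
clock: 47.05
position: [0.5045, -0.0813, 0.2783]
ee_rot: [-2.054, -2.376, 0.001]
force: [-0.3, 0.3, -0.5]
width: 0.543
gripper_force: 0.0
```

```bash
python3 - <<'E'
from h import *
s,p,R=st();print(p,s['force'])
im=grab('side','s8'); W=cloud(im); z=W[...,2]
m=(z>.118)&(z<.158)&(np.hypot(W[...,0]-.505,W[...,1]+.08)<.03); print('post',m.sum(),cv2.minEnclosingCircle(W[m][:,:2].astype(np.float32)))
m=(z>.12)&(z<.165)&(np.hypot(W[...,0]-.434,W[...,1]-.083)<.04); print('grip',m.sum(),cv2.minAreaRect(W[m][:,:2].astype(np.float32)),W[m].max(0))
E
```

```text
[ 0.50446344 -0.08125221  0.27831252] [-0.25695508  0.27628702 -0.5045673 ]
post 136 ((0.505351185798645, -0.08542601019144058), 0.008740793913602829)
grip 564 ((0.4349905848503113, 0.08570873737335205), (0.012771891430020332, 0.060707565397024155), 6.099289894104004) [0.44318683 0.11564946 0.15861722]
```

View pics/s8.png

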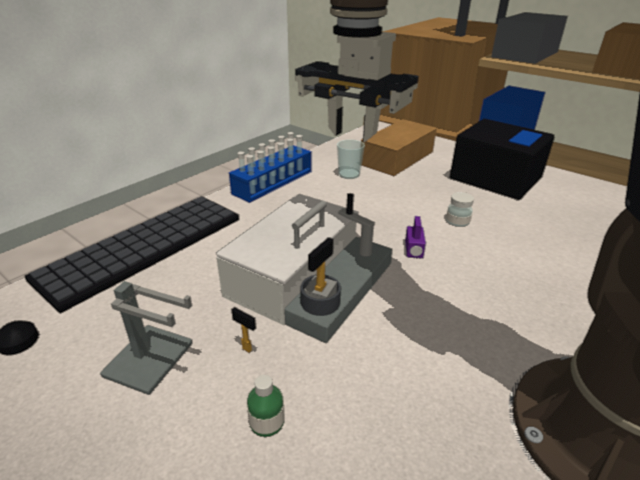

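The side view shows the lid closed, the key in the lock at (320,275) and the latch over the lid at (350,205). I estimate the latch at about 0.15–0.2 rad, so I'm regripping across the tangent to centre it nearer 0.05 and gain margin.

```bash
python3 -c "
from h import *
rows([[.5053,-.0804,.2],[.5053,-.0804,.13]],[1.716]*2); print(st()[0]['joints'])"
```

```text
[[0.0007, 0.0012, 0.0781, 1.571], [0.0007, 0.0013, 0.1481, 1.571]]
[-0.6336886   0.26358315  0.87646661  1.83396353 -0.22104514  1.14779
  0.46285748]
```

Request:
jog_arm(moves=[[0, 0, 0, 0.18], [0, 0, 0, 0.36], [0, 0, 0, 0.54], [0, 0, 0, 0.72], [0, 0, 0, 0.9], [0, 0, 0, 1.08], [0, 0, 0.01, 1.26], [0, 0, 0.02, 1.44], [0.0007, 0.0012, 0.04, 1.571], [0.0007, 0.0012, 0.06, 1.571], [0.0007, 0.0012, 0.09, 1.571], [0.0007, 0.0012, 0.12, 1.571], [0.0007, 0.0013, 0.14, 1.571], [0.0007, 0.0013, 0.148, 1.571], [0.0007, 0.0013, 0.148, 1.571]])

```text
clock: 48.98
position: [0.5057, -0.0809, 0.1308]
ee_rot: [3.133, 0.226, -0.002]
force: [-0.3, -1.0, 0.1]
width: 0.545
gripper_force: 0.0
```

Request:
jog_arm(moves=[[0, 0, 0, 0], [0, 0, 0, 0], [0, 0, 0, 0], [0, 0, 0, 0], [0, 0, 0, 0]], hand=0, newtons=20)

```text
clock: 49.6
position: [0.5069, -0.0811, 0.1316]
ee_rot: [3.133, 0.227, 0.002]
force: [3.1, -1.2, 2.8]
width: 0.141
gripper_force: 20.0
```

Request:
jog_arm(moves=[[0, 0, 0, 0], [0, 0, 0, 0], [0, 0, 0, 0], [0, 0, -0.03, 0], [0, 0, -0.08, 0], [0, 0, -0.13, 0], [0, 0, -0.15, 0], [0, 0, -0.15, 0], [0, 0, -0.15, 0]], hand=0.05)

```text
clock: 50.72
position: [0.5055, -0.0801, 0.2799]
ee_rot: [-3.133, -0.228, 0.003]
force: [-0.6, -0.4, -0.9]
width: 0.546
gripper_force: 0.0
```

```bash
python3 - <<'E'
from h import *
s,p,R=st();print(p,s['force'],s['clock'])
im=grab('side'); W=cloud(im); z=W[...,2]
m=(z>.118)&(z<.158)&(np.hypot(W[...,0]-.505,W[...,1]+.08)<.02); print('post',m.sum(),cv2.minEnclosingCircle(W[m][:,:2].astype(np.float32)))
e=np.array([np.cos(.145),np.sin(.145)]);f=np.array([-e[1],e[0]])
x=(W[...,:2]-np.array([.5363,.0124]))@e; y=(W[...,:2]-np.array([.5363,.0124]))@f
m=(x>-.04)&(x<-.02)&(abs(y)<.06)&(z>.08)&(z<.13); print('lid front z',np.nanmedian(z[m]))
m=(z>.12)&(z<.165)&(np.hypot(W[...,0]-.434,W[...,1]-.083)<.04); print('grip',m.sum(),cv2.minAreaRect(W[m][:,:2].astype(np.float32)),W[m].max(0))
E
```

```text
[ 0.50548391 -0.08012428  0.27992395] [-0.60564183 -0.37360165 -0.93075735] 50.725
post 137 ((0.5052650570869446, -0.08039957284927368), 0.00842796079814434)
lid front z 0.10075813910710539
grip 563 ((0.4351576566696167, 0.08502095937728882), (0.01374778151512146, 0.061082735657691956), 7.683785915374756) [0.44441014 0.11585862 0.15861329]
```

```bash
python3 -c "
from cell import arm
print(arm.sign_off())"
```

```text
the job is handed in; nothing more can be done
None
```

I handed the job in at about 51 s of robot time; the sign-off gave no verdict. By my last camera checks, the key is in the lock and turned, both cartridges stand upright in their own bays, the lid is closed and the latch is back over it. The bottle and jar were never approached, though I did not re-measure them at the end.

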